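# Lay out a guardrail connection set for the inspection photo

## Robot

A 6-joint arm with a two-finger parallel gripper is mounted at the origin on the work surface. World frame = base frame: x ahead of the robot, y to its left, z up, the work surface at z = 0. Lengths are in m, angles in rad, forces in N, time in s.
With the tool pointing down it reaches from about 0.35 to 0.975 m from the base axis. Payload 4.9 kg.
Tool frame: the origin (TCP) lies at the very end of the fingers, on their centre line; the grasp point (between the pads) lies 19 mm behind it; z points along the fingers, y is the line along which they close (so a half turn about z gives the same grasp; the last joint's range is limited). The gripper opens to 85 mm and grips with 20 to 120 N. Pads are 22 mm wide; open, the fingers measure 114 mm over their backs; the gripper's body (76 mm by 85 mm) begins 54 mm behind the grasp point. The pads swing forward as they close: fully open they stand 13 mm farther back than shut.
Start: joints at [1.152, 0.053, 1.613, -0, 1.476, -0.119], TCP at [0.185, 0.597, 0.231] pointing down, gripper open.
Joint ranges: [-3.01, 3.01], [-1.01, 2.22], [0.06, 2.58], [-1.02, 4.17], [0.09, 2.62], [-3.14, 3.14]. Speed limits (rad/s): [2.57, 2.57, 3.14, 3.14, 3.14, 3.14].

## Interface

Orientations are given as a rotation vector (axis times angle).
In Python, from station import ctrl gives the robot as it stands. The module is installed in compiled form; this text tells all that it offers.
- The arm moves only by the tool jog_arm, never from a script. Its argument "steps" is a list of rows, each an object with "delta_rot": the turn, a rotation vector about the tool's x, y, z in degrees, a list of three; "linear": the shift along the tool's x, y, z in m, a list of three; "grip": the finger opening in m, from 0 to 0.0854. In form: [{"delta_rot": [rx, ry, rz], "linear": [x, y, z], "grip": grip}, ...]. A call has 1 to 10 rows; each row shifts and turns the commanded pose from where the row before left it, along the tool's axes as they then stand; what a row does not reach is not made up. A row lasts 1/10 s, in which the tool goes at most 50 mm and 8.59 degrees, less where a joint would pass 70% of its speed; a pose out of reach is approached as far as the arm can. A call with a gripper value outside its range is refused whole. The fingers move at their own pace and stop on an object; "newtons" is the grip in N (left out, the last holds). Time passes only in rows, so rows that do not move let the fingers close. It gives the time, the measured TCP pose, the force, the opening and the grip force at its end, in the units of the state.
- ctrl.get_obs(): the state, without advancing time (a new reading comes with each control period).
- ctrl.get_image(name): name is "scene" or "top" or "wrist"; returns (picture, depth): 384x512x3 uint8, red, green, blue; 384x512 float32, m along the optical axis (not along the pixel's ray), 0 where there is no reading.
- ctrl.camera_info(name): a dict with "camera_matrix" (3x3 intrinsics, pixels), "R" (3x3) and "t" (3): a world point X has camera coordinates R X + t; the wrist camera has in their place "T_tool_cam" (4x4, takes a point from camera to tool coordinates, whose origin is the TCP and whose axes are the flange's). Camera axes: x right, y down, z forward; pixel columns grow to the right and rows downward; lengths in m; the calibration is good to about 2 mm. A picture is of the moment at which its call begins: read the wrist's pose just before it. camera_info takes no time and is no camera call.
- ctrl.finish_job(): hands the job in; it is judged then, once.
The state is a dict: "t": time; "q": joint angles; "dq": joint speeds; "effort": joint torques, N m; "tool_pos": TCP position; "tool_rot": TCP orientation; "contact_force": force on the tool from outside, world axes, zero at the start; "wrist_torque": the same for the moment, N m; "opening": finger opening in m; "grip_force": force on a finger pad.
Only numpy, scipy, OpenCV 4.12 (cv2) and the standard library are available. Lean on these libraries where they do the work, as an engineer would, in place of code of your own. Each camera call takes 0.05 s, during which the arm holds its last target. There are 200 camera calls.

## Task

Lay out the guardrail set on the grey inspection board in the cage: stand the red-banded beam clamp centred and square on the white pad and the yellow-banded clamp centred and square on the black pad, and lay the rusty joint pin on the board midway between them, pointing from one pad to the other. Last of all, when those three are in place, set the orange cap upright, open end down, over the bolt of whichever clamp is then on the left as seen from the robot. Leave the green-banded clamp, the piece of tube and the spanner where they are.

Things in the scene. Friction and masses are not known exactly. Their poses are not given: they have to be found in the camera images.
- clamp_red: galvanised C-shaped beam clamp with red paint bands on both ends of its upper jaw. Body 64 mm long (its x) by 48 mm wide (its y) by 40 mm high; its flat sides 48 mm apart are the place to grip. Foot 12 mm thick, jaw slot open to +x from 12 to 26 mm height, upper jaw 26 to 40 mm. A bolt with a 22 mm nut stands up from the middle of its top to 62 mm height. About 0.45 kg. Origin: centre of the underside, z up. Starts standing upright on the blue floor, goes on the white pad.
- clamp_yellow: galvanised C-shaped beam clamp with yellow paint bands on both ends of its upper jaw. Body 64 mm long (its x) by 48 mm wide (its y) by 40 mm high; its flat sides 48 mm apart are the place to grip. Foot 12 mm thick, jaw slot open to +x from 12 to 26 mm height, upper jaw 26 to 40 mm. A bolt with a 22 mm nut stands up from the middle of its top to 62 mm height. About 0.45 kg. Origin: centre of the underside, z up. Starts standing upright on the blue floor, goes on the black pad.
- clamp_green: galvanised C-shaped beam clamp with green paint bands on both ends of its upper jaw. Body 64 mm long (its x) by 48 mm wide (its y) by 40 mm high; its flat sides 48 mm apart are the place to grip. Foot 12 mm thick, jaw slot open to +x from 12 to 26 mm height, upper jaw 26 to 40 mm. A bolt with a 22 mm nut stands up from the middle of its top to 62 mm height. About 0.45 kg. Origin: centre of the underside, z up. Stands on the blue floor and must be left alone.
- pin: rusty brown joint pin, lying: a round bar 22 mm thick and 100 mm long along its x, with a 28 mm square collar, 34 mm long, round its middle. It rests on the flat of the collar. About 0.3 kg. Grip it across the collar (28 mm) with the fingers closing along its y. Origin: its middle, on the bar's axis, 14 mm above what it lies on.
- cap: orange plastic guardrail cap, a round cup standing open end down: 50 mm outside diameter, 46 mm high, inside about 44 mm clear at the mouth and 41 mm deep. 0.06 kg. It goes over a clamp's bolt and rests on the clamp's upper jaw, its lower rim then 40 mm above the clamp's underside. Origin: centre of its lower rim, z up. Any yaw will do.
- board: fixed grey inspection board lying on the blue floor, 110 mm (its x) by 340 mm (its y) by 6 mm. The blue floor's top is at z = 4 mm, so the board's top is at z = 10 mm. Its y axis runs along the row of two pads, roughly to the robot's left (+y), turned at most 0.3 rad. Origin: centre of the underside.
- pad_white: fixed square white pad, 80 by 80 by 3 mm, on the board near one end, 115 mm from the board's middle, its edges parallel to the board's. It may be the left or the right one. Its top is at z = 13 mm. Origin: centre of the underside.
- pad_black: fixed square black pad, 80 by 80 by 3 mm, on the board 115 mm from its middle at the other end from the white pad, edges parallel to the board's. Its top is at z = 13 mm. Origin: centre of the underside.
- tube: short upright piece of galvanised scaffold tube, 48 mm across and 50 mm high, on the blue floor left of the board; leave alone. Origin: centre of the underside.
- spanner: steel spanner, 200 mm long, lying on the blue floor right of the board; leave alone. Origin: near its middle, on the underside.
There are look-alikes about, which are no part of the job. Several things have the shape of the cap; the one meant has the colours described above.

How it is judged:
By the outcome, as a careful person would: the job done as asked, in the order asked, and still so for the second after the job is handed in, with the robot touching nothing.
It also fails if it takes over 109 s, if anything falls off the work surface, if the arm or the gripper's body presses on something with over 40 N, if the wrist force passes 120 N, or if a joint passes its speed limit or range.

## Working session

There is one attempt and no reset: what is moved stays moved. The work goes in short steps, Python scripts to look and compute and a tool call to move; the robot and the scene stay as the last step left them, time stands still between calls to the robot, and variables do not carry over. Pictures are saved under pics/ and viewed, at most 14 in all, crops included, and the job is handed in when it is done.

Besides the shell and the picture viewer there is one more tool, called after ">>>" in YAML: its name, and indented under it one key for each argument. jog_arm: Moves the arm, as the interface text tells. Its arguments: {"type":"object","properties":{"steps":{"type":"array"},"newtons":{"type":"number"}},"required":["steps"]}

```bash
mkdir -p pics; ls; python3 - <<'E'
from station import ctrl
import cv2,numpy as np
np.set_printoptions(precision=4,suppress=True)
o=ctrl.get_obs();print(o['t'],o['tool_pos'],o['tool_rot'],o['opening'])
for n in ['scene','top','wrist']:
    i,d=ctrl.get_image(n);cv2.imwrite(f'pics/{n}0.png',i[...,::-1]);np.savez(f'pics/{n}0.npz',i=i,d=d)
    c=ctrl.camera_info(n);print(n,c)
E
```

```text
pics
0.0 [0.1843 0.5965 0.23  ] [-0.4691 -3.1058  0.0032] 0.08553075406918009
scene {'camera_matrix': array([[416.6353,   0.    , 247.8548],
       [  0.    , 416.6353, 199.253 ],
       [  0.    ,   0.    ,   1.    ]]), 'R': array([[ 0.7873,  0.6166,  0.0066],
       [ 0.4527, -0.5706, -0.6852],
       [-0.4186,  0.5424, -0.7284]]), 't': array([-0.3543, -0.1769,  1.6369])}
top {'camera_matrix': array([[431.4678,   0.    , 254.5305],
       [  0.    , 431.4678, 191.6238],
       [  0.    ,   0.    ,   1.    ]]), 'R': array([[-0.0143, -0.9998,  0.0113],
       [-0.9836,  0.0121, -0.18  ],
       [ 0.1798, -0.0137, -0.9836]]), 't': array([-0.0012,  0.4652,  1.1866])}
wrist {'camera_matrix': array([[277.4995,   0.    , 253.3406],
       [  0.    , 277.4995, 192.006 ],
       [  0.    ,   0.    ,   1.    ]]), 'T_tool_cam': array([[-0.0009, -0.9537, -0.3008,  0.0765],
       [ 1.    , -0.0007, -0.0006,  0.    ],
       [ 0.0004, -0.3008,  0.9537, -0.143 ],
       [ 0.    ,  0.    ,  0.    ,  1.    ]])}
```

View pics/top0.png

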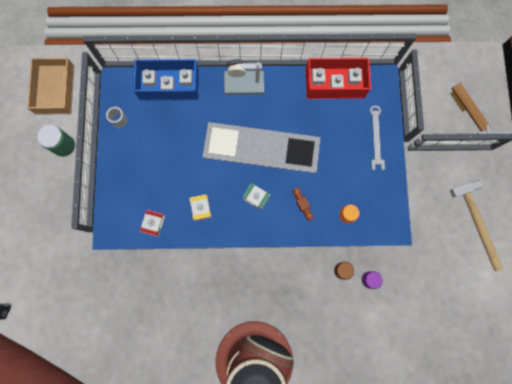

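View pics/scene0.png

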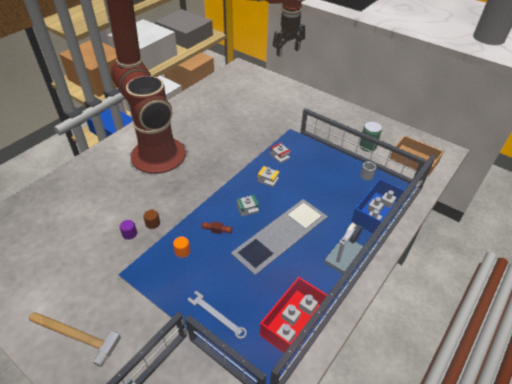

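The top view (up = +x, left = +y) shows:
- **Clamps:** red (152,223), yellow (200,208), green (256,196).
- **Pin:** (303,204).
- **Orange cap:** (350,213). Look-alikes are the brown cap (345,271) and purple cap (373,281).
- **Pads:** white (223,141) on the left, black (300,152) on the right.
- **Leave alone:** clamps in the blue and red bins, tube (116,117), spanner (377,138).

The scene view agrees: orange cap (181,246), brown (151,219), purple (128,229).

```bash
cat > h.py <<'E'
import cv2,numpy as np
from scipy.spatial.transform import Rotation as Ro
from station import ctrl
np.set_printoptions(precision=4,suppress=True)
def cam(n,obs=None):
    c=ctrl.camera_info(n);K=c['camera_matrix']
    if n=='wrist':
        T=np.eye(4);T[:3,:3]=Ro.from_rotvec(obs['tool_rot']).as_matrix();T[:3,3]=obs['tool_pos']
        T=T@c['T_tool_cam'];return K,T[:3,:3],T[:3,3]
    return K,c['R'].T,-c['R'].T@c['t']
def ray(C,uv,z):
    K,R,o=C;uv=np.atleast_2d(np.asarray(uv,float))
    d=np.c_[uv,np.ones(len(uv))]@np.linalg.inv(K).T@R.T
    return (o+d*((z-o[2])/d[:,2])[:,None])[:,:2]
def proj(C,X):
    K,R,o=C;p=(np.atleast_2d(X)-o)@R@K.T;return p[:,:2]/p[:,2:]
def hsv(im,h0,h1,s0=120,v0=60,s1=255,v1=255):
    a=cv2.cvtColor(im,cv2.COLOR_RGB2HSV)
    m=cv2.inRange(a,(max(h0,0),s0,v0),(h1,s1,v1))
    if h0<0:m|=cv2.inRange(a,(180+h0,s0,v0),(180,s1,v1))
    return m
def blobs(m,amin=10):
    n,l,s,c=cv2.connectedComponentsWithStats(m)
    return [(s[i,4],c[i],l==i) for i in range(1,n) if s[i,4]>=amin]
E
python3 - <<'E'
from h import *
C=cam('top');f=np.load('pics/top0.npz');i,d=f['i'],f['d']
a=cv2.cvtColor(i,cv2.COLOR_RGB2HSV)
def at(n,p):print(n,i[p[1],p[0]],a[p[1],p[0]])
for n,p in dict(red=(146,230),yel=(200,198),grn=(250,200),pin=(303,204),cap=(350,213),white=(223,141),blk=(300,152),board=(262,147),floor=(200,230)).items():at(n,p)
def show(n,m,z,am=10):
    for A,c,b in blobs(m,am):
        ys,xs=np.where(b);P=ray(C,np.c_[xs,ys],z);mu=P.mean(0)
        r=cv2.minAreaRect((P*1000).astype(np.float32))
        print(n,A,c.round(1),mu,'rect',np.round(r[0],1),np.round(r[1],1),round(r[2],1))
M=np.zeros(i.shape[:2],np.uint8);M[185:245,130:370]=255
show('red',hsv(i,-8,6,150,100)&M,.044);show('yel',hsv(i,20,35)&M,.044,6);show('grn',hsv(i,45,85,60)&M,.044,5)
show('cap',hsv(i,8,18,200,180)&M,.05);show('pin',hsv(i,-5,15,120,40,255,170)&M,.018,20)
B=np.zeros_like(M);B[115:180,195:330]=255
show('board',cv2.inRange(a,(0,0,0),(180,90,255))&B,.01,200);show('white',cv2.inRange(a,(0,0,200),(180,60,255))&B,.013,100);show('blk',cv2.inRange(a,(0,0,0),(180,255,60))&B,.013,100)
E
```

```text
red [170  54  51] [  1 179 170]
yel [227 200  81] [ 24 164 227]
grn [210 212 211] [ 75   2 212]
pin [147  93  66] [ 10 141 147]
cap [234 170  79] [ 18 169 234]
white [231 230 220] [ 27  12 231]
blk [46 46 49] [120  16  49]
board [164 166 170] [110   9 170]
floor [ 53  93 152] [108 166 152]
red 34 [153.6 213.5] [0.4058 0.2773] rect [406.4 277.3] [44.8  6.6] 74.0
red 37 [148.8 231.3] [0.3559 0.2893] rect [356.1 289.8] [44.5  6.4] 73.4
yel 51 [198.1 197.7] [0.4492 0.1526] rect [449.2 153.1] [ 8.5 46.4] 10.8
yel 51 [201.5 215.4] [0.3986 0.1428] rect [398.7 142.7] [ 8.4 43.8] 10.7
grn 43 [248.  191.2] [0.4662 0.0113] rect [466.4  11.3] [ 7.6 45.4] 57.8
grn 55 [263.3 200.7] [ 0.4382 -0.0319] rect [438.3 -32. ] [ 9.3 46.8] 57.4
pin 216 [302.6 203.9] [ 0.4318 -0.1463] rect [ 432.  -146.5] [94.6 24.9] 24.7
pin 46 [343.1 216. ] [ 0.3949 -0.262 ] rect [ 396.2 -264.7] [44.7 22.3] 23.8
pin 32 [154.1 213.3] [0.4098 0.2815] rect [410.3 282.5] [44.9  5.9] 73.3
pin 29 [151.3 232.3] [0.3554 0.2879] rect [355.2 288. ] [32.7  7.2] 78.0
board 4201 [261.5 147.1] [ 0.6059 -0.0303] rect [606.4 -30.3] [342.4 113.3] 81.4
white 684 [223.1 141.3] [0.624  0.0835] rect [624.2  83.5] [79.5 79.2] 81.4
blk 561 [299.6 151.9] [ 0.5889 -0.1435] rect [ 589.1 -143.6] [71.6 71.4] 81.5
```

>>> jog_arm:
  steps:
    - {"delta_rot": [0, 0, 0], "linear": [-0.028, -0.024, 0.008], "grip": 0.085}
    - {"delta_rot": [0, 0, 0], "linear": [-0.028, -0.024, 0.008], "grip": 0.085}
    - {"delta_rot": [0, 0, 0], "linear": [-0.028, -0.024, 0.008], "grip": 0.085}
    - {"delta_rot": [0, 0, 0], "linear": [-0.028, -0.024, 0.008], "grip": 0.085}
    - {"delta_rot": [0, 0, 0], "linear": [-0.028, -0.024, 0.008], "grip": 0.085}
    - {"delta_rot": [0, 0, 0], "linear": [-0.028, -0.024, 0.008], "grip": 0.085}
    - {"delta_rot": [0, 0, 0], "linear": [-0.028, -0.024, 0.008], "grip": 0.085}
    - {"delta_rot": [0, 0, 0], "linear": [-0.028, -0.024, 0.008], "grip": 0.085}
    - {"delta_rot": [0, 0, 0], "linear": [-0.028, -0.024, 0.008], "grip": 0.085}
    - {"delta_rot": [0, 0, 0], "linear": [-0.028, -0.024, 0.008], "grip": 0.085}

```text
t: 1.15
tool_pos: [0.3816, 0.2837, 0.1508]
tool_rot: [-0.469, -3.106, 0.0]
contact_force: [0.2, -0.3, -0.2]
opening: 0.0846
grip_force: 0.0
```

```bash
python3 - <<'E'
from h import *
o=ctrl.get_obs();i,d=ctrl.get_image('wrist');C=cam('wrist',o);cv2.imwrite('pics/w1.png',i[...,::-1])
print(o['t'],o['tool_pos'],o['tool_rot'],proj(C,[.381,.283,.044]))
m=hsv(i,-8,6,130,80)
for A,c,b in blobs(m,60):
    ys,xs=np.where(b);P=ray(C,np.c_[xs,ys],.044);r=cv2.minAreaRect((P*1000).astype(np.float32));print(A,c,np.round(r[0],1),np.round(r[1],1),r[2],np.median(d[b]))
E
```

```text
1.15 [0.3816 0.2837 0.1508] [-0.4689 -3.1064  0.    ] [[252.5778 189.2703]]
524 [252.7653 163.7977] [357.8 290.5] [46.   9.7] 74.04492950439453 0.2527151
459 [254.0566 215.3529] [406.7 276.5] [46.5 10. ] 74.3257064819336 0.267802
```

View pics/w1.png

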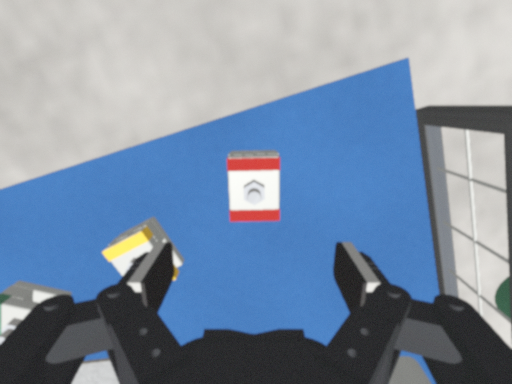

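The wrist view shows the red-banded clamp in the close-up: bands at (253,164) and (254,215), bolt at (254,190). It is midway between the fingers, and the yellow clamp is off to the side at (140,250). The choice is confirmed, so I'll descend and grip.

>>> jog_arm:
  steps:
    - {"delta_rot": [0, 0, -1.3], "linear": [0, 0, 0.02], "grip": 0.085}
    - {"delta_rot": [0, 0, 0], "linear": [-0.0007, 0, 0.03], "grip": 0.085}
    - {"delta_rot": [0, 0, 0], "linear": [0, 0, 0.03], "grip": 0.085}
    - {"delta_rot": [0, 0, 0], "linear": [0, 0, 0.03], "grip": 0.085}
    - {"delta_rot": [0, 0, 0], "linear": [0, 0, 0.02], "grip": 0.085}
    - {"delta_rot": [0, 0, 0], "linear": [0, 0, 0.01], "grip": 0.085}
    - {"delta_rot": [0, 0, 0], "linear": [0, 0, 0], "grip": 0.085}
    - {"delta_rot": [0, 0, 0], "linear": [0, 0, 0], "grip": 0.035}
    - {"delta_rot": [0, 0, 0], "linear": [0, 0, 0], "grip": 0.035}
    - {"delta_rot": [0, 0, 0], "linear": [0, 0, 0], "grip": 0.035}
  newtons: 60

```text
t: 2.2
tool_pos: [0.3831, 0.2852, 0.0131]
tool_rot: [0.433, 3.109, 0.001]
contact_force: [-0.0, -0.1, -4.1]
opening: 0.0474
grip_force: 62.4
```

>>> jog_arm:
  steps:
    - {"delta_rot": [0, 0, 0], "linear": [0, 0, 0], "grip": 0.035}
    - {"delta_rot": [0, 0, 0], "linear": [0, 0, 0], "grip": 0.035}
    - {"delta_rot": [0, 0, 0], "linear": [0, 0, 0], "grip": 0.035}
    - {"delta_rot": [0, 0, 0], "linear": [0, 0, 0], "grip": 0.035}

```text
t: 2.6
tool_pos: [0.3831, 0.2853, 0.0131]
tool_rot: [0.433, 3.109, 0.001]
contact_force: [-1.0, -1.9, 7.0]
opening: 0.0472
grip_force: 63.7
```

>>> jog_arm:
  steps:
    - {"delta_rot": [0, 0, 0], "linear": [0, 0, -0.01], "grip": 0.035}
    - {"delta_rot": [0, 0, 0], "linear": [0, 0, -0.03], "grip": 0.035}
    - {"delta_rot": [0, 0, -2.4], "linear": [0, 0, -0.035], "grip": 0.035}
    - {"delta_rot": [0, 0, -2.4], "linear": [0, 0, -0.035], "grip": 0.035}
    - {"delta_rot": [0, 0, -2.4], "linear": [0, 0, -0.03], "grip": 0.035}

```text
t: 3.1
tool_pos: [0.3813, 0.2848, 0.1526]
tool_rot: [-0.235, -3.133, -0.001]
contact_force: [0.2, 0.6, -5.6]
opening: 0.0467
grip_force: 63.9
```

>>> jog_arm:
  steps:
    - {"delta_rot": [0, 0, 0], "linear": [-0.015, -0.015, -0.005], "grip": 0.035}
    - {"delta_rot": [0, 0, 0], "linear": [-0.03, -0.03, -0.005], "grip": 0.035}
    - {"delta_rot": [0, 0, 0], "linear": [-0.033, -0.033, -0.005], "grip": 0.035}
    - {"delta_rot": [0, 0, 0], "linear": [-0.034, -0.033, -0.005], "grip": 0.035}
    - {"delta_rot": [0, 0, 0], "linear": [-0.034, -0.033, -0.005], "grip": 0.035}
    - {"delta_rot": [0, 0, 0], "linear": [-0.034, -0.033, -0.005], "grip": 0.035}
    - {"delta_rot": [0, 0, 0], "linear": [-0.034, -0.033, -0.005], "grip": 0.035}
    - {"delta_rot": [0, 0, 0], "linear": [-0.034, -0.033, -0.005], "grip": 0.035}
    - {"delta_rot": [0, 0, 0], "linear": [-0.033, -0.033, -0.005], "grip": 0.035}
    - {"delta_rot": [0, 0, 0], "linear": [0, 0, 0], "grip": 0.035}

```text
t: 4.1
tool_pos: [0.6202, -0.035, 0.1964]
tool_rot: [0.246, 3.13, -0.003]
contact_force: [0.2, 0.7, -4.8]
opening: 0.0475
grip_force: 64.1
```

```bash
python3 - <<'E'
from h import *
o=ctrl.get_obs();i,d=ctrl.get_image('wrist');C=cam('wrist',o);cv2.imwrite('pics/w2.png',i[...,::-1]);np.savez('pics/w2.npz',i=i)
print(o['t'],o['tool_pos'],o['tool_rot'],o['opening'],proj(C,[[.624,.0835,.013],[.589,-.1435,.013]]))
a=cv2.cvtColor(i,cv2.COLOR_RGB2HSV)
for n,m in [('w',cv2.inRange(a,(0,0,195),(180,50,255))),('b',cv2.inRange(a,(0,0,0),(180,255,80)))]:
  for A,c,b in blobs(m,800):
    ys,xs=np.where(b);P=ray(C,np.c_[xs,ys],.013);r=cv2.minAreaRect((P*1000).astype(np.float32));print(n,A,c,np.round(r[0],1),np.round(r[1],1),round(r[2],2))
E
```

```text
4.1 [ 0.6202 -0.035   0.1964] [ 0.2457  3.1304 -0.003 ] 0.047476641718431696 [[352.892  158.6566]
 [159.6517 159.4472]]
w 1097 [248.1914  14.4357] [452.1 -14.7] [42.5 34.9] 57.1
w 4689 [352.5016 158.0719] [625.2  82.7] [81.9 82.7] 81.46
w 5930 [253.2658 273.4815] [773.2 -60. ] [134. 128.] 81.04
b 4127 [159.1364 159.0826] [ 590.3 -144.3] [76.9 76. ] 81.01
b 35368 [253.9788 337.3576] [837.5 -68.1] [806.4 246.3] 81.14
```

View pics/w2.png

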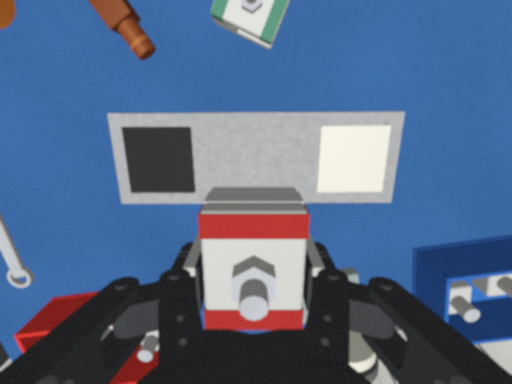

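Wrist view: black pad at (159,159), white pad at (352,158). The red clamp is held square between the fingers, with bands at about v=225 and v=320. Next I'll measure its offset in the hand.

```bash
cat >> h.py <<'E'
def psi(o): r=o['tool_rot'];return (2*np.degrees(np.arctan2(r[1],r[0]))-90+90)%180-90
def to(o,xy,yaw=None,z=None):
    "tool-frame shift (at present yaw) and rz to bring TCP to xy,z and tool y to yaw"
    R=Ro.from_rotvec(o['tool_rot']).as_matrix();p=o['tool_pos']
    s=R.T@(np.r_[xy,p[2] if z is None else z]-p)
    dz=0 if yaw is None else -((yaw-psi(o)+90)%180-90)
    Rn=R@Ro.from_euler('z',dz,degrees=True).as_matrix()
    print('shift now',s,'rz',round(dz,2),'shift after turn',Rn.T@(np.r_[xy,p[2] if z is None else z]-p))
def held(i,C,o,hl,hh,s0,v0,top):
    m=hsv(i,hl,hh,s0,v0);P=[]
    for A,c,b in sorted(blobs(m,60),key=lambda t:-t[0]):
        ys,xs=np.where(b);Q=ray(C,np.c_[xs,ys],top);r=cv2.minAreaRect((Q*1000).astype(np.float32));print(A,c,np.round(r[0],1),np.round(r[1],1),round(r[2],2))
E
python3 - <<'E'
from h import *
o=ctrl.get_obs();i=np.load('pics/w2.npz')['i'];C=cam('wrist',o)
print(psi(o));i=i.copy();i[:,:195]=0;i[:,315:]=0
held(i,C,o,-8,6,130,80,o['tool_pos'][2]+.031)
E
```

```text
81.105479377201
2526 [253.3698 225.9715] [593.5 -28.7] [48.5 11.5] 81.06
1580 [253.2506 320.6582] [643.7 -36.5] [48.4 12.1] 81.07
```

```bash
python3 - <<'E'
from h import *
o=ctrl.get_obs();i=np.load('pics/w2.npz')['i'];C=cam('wrist',o)
print(o['t'],o['tool_pos'],psi(o),C[2],ray(C,[[253.34,192]],.23))
to(o,[.6252,.0827],81.25,.1)
E
```

```text
4.15 [ 0.6185 -0.0325  0.1957] 81.105479377201 [ 0.5431 -0.0208  0.3388] [[ 0.5769 -0.0261]]
shift now [0.0111 0.1149 0.0957] rz -0.14 shift after turn [0.0108 0.1149 0.0957]
```

```bash
cat > pads.py <<'E'
from h import *
def pads():
    o=ctrl.get_obs();i,d=ctrl.get_image('wrist');C=cam('wrist',o)
    print(o['t'],o['tool_pos'],psi(o),o['dq'].round(3) if hasattr(o['dq'],'round') else o['dq'])
    a=cv2.cvtColor(i,cv2.COLOR_RGB2HSV)
    for n,m in [('w',cv2.inRange(a,(0,0,195),(180,50,255))),('b',cv2.inRange(a,(0,0,0),(180,255,80)))]:
      for A,c,b in blobs(m,800):
        ys,xs=np.where(b);P=ray(C,np.c_[xs,ys],.013);r=cv2.minAreaRect((P*1000).astype(np.float32))
        if 70<r[1][0]<90 and 70<r[1][1]<90:print(n,A,c,np.round(r[0],1),np.round(r[1],1),round(r[2],2))
    return o,i,C
E
python3 -c "
from pads import *
pads();pads();o,i,C=pads();i=i.copy();i[:,:195]=0;i[:,315:]=0
held(i,C,o,-8,6,130,80,o['tool_pos'][2]+.031)"
```

```text
4.15 [ 0.6185 -0.0325  0.1957] 81.105479377201 [ 0.046 -0.032  0.054  0.021  0.018  0.008]
w 4659 [350.1509 160.6289] [625.4  82.7] [82. 82.] 81.37
b 4132 [156.9722 161.0876] [ 590.1 -144.3] [77.3 76. ] 81.06
4.2 [ 0.6175 -0.031   0.1952] 81.20986476214227 [ 0.033 -0.023  0.033  0.003  0.002  0.001]
w 4657 [348.8686 161.8888] [624.9  82.8] [81.9 82. ] 81.16
b 4136 [155.7473 162.1361] [ 590.  -144.2] [77.1 76. ] 81.16
4.25 [ 0.617  -0.0301  0.1951] 81.29021393897312 [ 0.023 -0.017  0.018 -0.004 -0.002 -0.   ]
w 4641 [348.0961 162.8744] [625.8  82.7] [82. 81.] 81.24
b 4075 [155.0388 162.6209] [ 590.  -144.2] [77.  74.9] 81.24
2526 [253.3258 225.96  ] [592.1 -26.4] [48.3 11.5] 81.23
1578 [253.2548 320.6546] [642.2 -34.1] [47.8 12.1] 81.23
```

>>> jog_arm:
  steps:
    - {"delta_rot": [0, 0, 0], "linear": [0.002, 0.022, 0.01], "grip": 0.035}
    - {"delta_rot": [0, 0, 0], "linear": [0.002, 0.035, 0.03], "grip": 0.035}
    - {"delta_rot": [0, 0, 0], "linear": [0.002, 0.035, 0.03], "grip": 0.035}
    - {"delta_rot": [0, 0, 0], "linear": [0.002, 0.02, 0.03], "grip": 0.035}
    - {"delta_rot": [0, 0, 0], "linear": [0, 0, 0.03], "grip": 0.035}
    - {"delta_rot": [0, 0, 0], "linear": [0, 0, 0.015], "grip": 0.035}
    - {"delta_rot": [0, 0, 0], "linear": [0, 0, 0], "grip": 0.035}
    - {"delta_rot": [0, 0, 0], "linear": [0, 0, 0], "grip": 0.035}
    - {"delta_rot": [0, 0, 0], "linear": [0, 0, 0], "grip": 0.035}

```text
t: 5.2
tool_pos: [0.6287, 0.0814, 0.0539]
tool_rot: [0.238, 3.128, 0.001]
contact_force: [1.6, -0.3, -5.0]
opening: 0.0472
grip_force: 64.2
```

```bash
python3 -c "
from h import *
o=ctrl.get_obs();print(o['t'],o['tool_pos'],psi(o),o['contact_force']);to(o,[.6252,.0827],81.2,.022)"
```

```text
5.2 [0.6287 0.0814 0.0539] 81.29608016373442 [ 1.5914 -0.2969 -4.967 ]
shift now [0.0038 0.0008 0.0319] rz 0.1 shift after turn [0.0038 0.0008 0.0319]
```

>>> jog_arm:
  steps:
    - {"delta_rot": [0, 0, 0], "linear": [0.003, 0.001, 0.01], "grip": 0.035}
    - {"delta_rot": [0, 0, 0], "linear": [0, 0, 0.01], "grip": 0.035}
    - {"delta_rot": [0, 0, 0], "linear": [0, 0, 0.005], "grip": 0.035}
    - {"delta_rot": [0, 0, 0], "linear": [0, 0, 0], "grip": 0.035}
    - {"delta_rot": [0, 0, 0], "linear": [0, 0, 0], "grip": 0.035}
    - {"delta_rot": [0, 0, 0], "linear": [0, 0, 0], "grip": 0.035}

```text
t: 5.8
tool_pos: [0.6246, 0.083, 0.0266]
tool_rot: [0.238, 3.132, 0.0]
contact_force: [0.9, -0.1, -4.8]
opening: 0.0469
grip_force: 64.3
```

```bash
python3 -c "
from h import *
o=ctrl.get_obs();print(o['t'],o['tool_pos'],psi(o),o['contact_force']);to(o,[.6252,.0827],81.2,.022)"
```

```text
5.8 [0.6246 0.083  0.0266] 81.32166439355007 [ 0.8516 -0.1333 -4.8017]
shift now [-0.0007 -0.0002  0.0046] rz 0.12 shift after turn [-0.0007 -0.0002  0.0046]
```

>>> jog_arm:
  steps:
    - {"delta_rot": [0, 0, 0], "linear": [-0.0005, 0, 0.0015], "grip": 0.035}
    - {"delta_rot": [0, 0, 0], "linear": [0, 0, 0.0015], "grip": 0.035}
    - {"delta_rot": [0, 0, 0], "linear": [0, 0, 0.0015], "grip": 0.035}
    - {"delta_rot": [0, 0, 0], "linear": [0, 0, 0], "grip": 0.035}
    - {"delta_rot": [0, 0, 0], "linear": [0, 0, 0], "grip": 0.035}

```text
t: 6.3
tool_pos: [0.6249, 0.083, 0.0221]
tool_rot: [0.238, 3.132, -0.0]
contact_force: [-1.0, -0.7, -2.7]
opening: 0.0471
grip_force: 64.4
```

>>> jog_arm:
  steps:
    - {"delta_rot": [0, 0, 0], "linear": [0, 0, 0.0005], "grip": 0.035}
    - {"delta_rot": [0, 0, 0], "linear": [0, 0, 0], "grip": 0.06}
    - {"delta_rot": [0, 0, 0], "linear": [0, 0, 0], "grip": 0.07}
    - {"delta_rot": [0, 0, 0], "linear": [0, 0, 0], "grip": 0.075}
    - {"delta_rot": [0, 0, 0], "linear": [0, 0, 0], "grip": 0.08}
    - {"delta_rot": [0, 0, 0], "linear": [0, 0, -0.01], "grip": 0.085}
    - {"delta_rot": [0, 0, 0], "linear": [0, 0, -0.03], "grip": 0.085}
    - {"delta_rot": [0, 0, 0], "linear": [0, 0, -0.04], "grip": 0.085}
    - {"delta_rot": [0, 0, 0], "linear": [0, 0, -0.04], "grip": 0.085}
    - {"delta_rot": [0, 0, 0], "linear": [0, 0, -0.02], "grip": 0.085}

```text
t: 7.3
tool_pos: [0.6269, 0.083, 0.1672]
tool_rot: [0.237, 3.125, 0.001]
contact_force: [0.4, -0.4, 0.2]
opening: 0.0852
grip_force: 0.0
```

>>> jog_arm:
  steps:
    - {"delta_rot": [0, 0, 0], "linear": [0, 0, 0], "grip": 0.085}
    - {"delta_rot": [0, 0, 0], "linear": [0, 0, 0], "grip": 0.085}

```text
t: 7.5
tool_pos: [0.6248, 0.083, 0.1619]
tool_rot: [0.238, 3.132, 0.0]
contact_force: [0.8, 0.4, -0.3]
opening: 0.085
grip_force: 0.0
```

```bash
python3 -c "
from pads import *
o,i,C=pads();cv2.imwrite('pics/w3.png',i[...,::-1])
print(proj(C,[.6252,.0827,.053]));i=i.copy();i[270:]=0
held(i,C,o,-8,6,130,80,.053)
a=cv2.cvtColor(i,cv2.COLOR_RGB2HSV);m=cv2.inRange(a,(0,0,195),(180,50,255))
"
```

```text
7.5 [0.6248 0.083  0.1619] 81.32261382884442 [ 0.     0.03   0.039  0.001  0.002 -0.   ]
b 4817 [ 41.8231 176.1677] [ 589.5 -144.3] [78.4 75. ] 81.28
[[253.2847 189.3332]]
496 [253.3024 162.4758] [599.7  86.8] [45.2  8.4] 81.28
393 [253.4478 213.5038] [649.6  79.1] [46.   9.4] 81.28
```

View pics/w3.png

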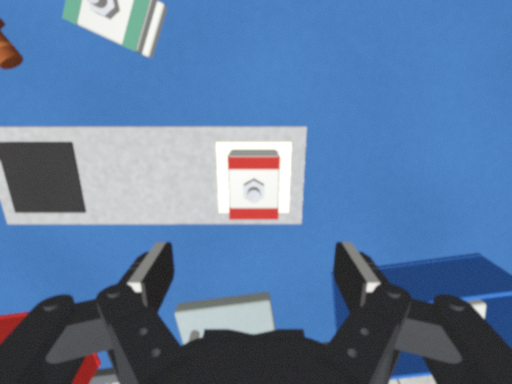

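Wrist view: the red clamp stands square on the white pad at about (254,187), measured within 1 mm of the pad centre. Now the yellow clamp.

>>> jog_arm:
  steps:
    - {"delta_rot": [0, 0, -6.6], "linear": [0, 0, 0], "grip": 0.085}
    - {"delta_rot": [0, 0, -6.6], "linear": [0, 0, 0], "grip": 0.085}
    - {"delta_rot": [0, 0, -6.6], "linear": [0, 0, 0], "grip": 0.085}
    - {"delta_rot": [0, 0, 0], "linear": [0.031, 0.017, 0], "grip": 0.085}
    - {"delta_rot": [0, 0, 0], "linear": [0.031, 0.017, 0], "grip": 0.085}
    - {"delta_rot": [0, 0, 0], "linear": [0.031, 0.017, 0], "grip": 0.085}
    - {"delta_rot": [0, 0, 0], "linear": [0.031, 0.017, 0], "grip": 0.085}
    - {"delta_rot": [0, 0, 0], "linear": [0.03, 0.017, 0], "grip": 0.085}
    - {"delta_rot": [0, 0, 0], "linear": [0.03, 0.017, 0], "grip": 0.085}
    - {"delta_rot": [0, 0, 0], "linear": [0, 0, 0], "grip": 0.085}

```text
t: 8.55
tool_pos: [0.4202, 0.1482, 0.1582]
tool_rot: [0.308, -3.121, -0.0]
contact_force: [-0.2, -0.1, -0.9]
opening: 0.0849
grip_force: 0.0
```

>>> jog_arm:
  steps:
    - {"delta_rot": [0, 0, 0], "linear": [0, 0, 0], "grip": 0.085}
    - {"delta_rot": [0, 0, 0], "linear": [0, 0, 0], "grip": 0.085}
    - {"delta_rot": [0, 0, 0], "linear": [0, 0, 0], "grip": 0.085}

```text
t: 8.85
tool_pos: [0.4251, 0.1472, 0.161]
tool_rot: [0.303, -3.126, 0.0]
contact_force: [0.4, 0.7, -1.2]
opening: 0.0853
grip_force: 0.0
```

```bash
python3 -c "
from pads import *
o,i,C=pads();cv2.imwrite('pics/w4.png',i[...,::-1])
held(i,C,o,20,35,100,80,.044)
"
```

```text
8.85 [0.4251 0.1472 0.161 ] -78.92225877682824 [-0.002 -0.001 -0.004 -0.001  0.003  0.002]
555 [254.2685 160.9622] [400.1 142.7] [10.6 47.5] 12.24
473 [254.1522 210.4841] [449.4 152.7] [ 9.7 47.2] 11.04
```

>>> jog_arm:
  steps:
    - {"delta_rot": [0, 0, -0.3], "linear": [0, 0.0005, 0.02], "grip": 0.085}
    - {"delta_rot": [0, 0, 0], "linear": [0, 0, 0.035], "grip": 0.085}
    - {"delta_rot": [0, 0, 0], "linear": [0, 0, 0.035], "grip": 0.085}
    - {"delta_rot": [0, 0, 0], "linear": [0, 0, 0.03], "grip": 0.085}
    - {"delta_rot": [0, 0, 0], "linear": [0, 0, 0.02], "grip": 0.085}
    - {"delta_rot": [0, 0, 0], "linear": [0, 0, 0.008], "grip": 0.085}
    - {"delta_rot": [0, 0, 0], "linear": [0, 0, 0], "grip": 0.085}
    - {"delta_rot": [0, 0, 0], "linear": [0, 0, 0], "grip": 0.035}
    - {"delta_rot": [0, 0, 0], "linear": [0, 0, 0], "grip": 0.035}
    - {"delta_rot": [0, 0, 0], "linear": [0, 0, 0], "grip": 0.035}

```text
t: 9.9
tool_pos: [0.426, 0.1483, 0.0152]
tool_rot: [-0.312, 3.123, 0.0]
contact_force: [-1.3, 0.6, -1.7]
opening: 0.0474
grip_force: 62.1
```

>>> jog_arm:
  steps:
    - {"delta_rot": [0, 0, 0], "linear": [0, 0, 0], "grip": 0.035}
    - {"delta_rot": [0, 0, 0], "linear": [0, 0, 0], "grip": 0.035}
    - {"delta_rot": [0, 0, 0], "linear": [0, 0, 0], "grip": 0.035}
    - {"delta_rot": [0, 0, 0], "linear": [0, 0, 0], "grip": 0.035}

```text
t: 10.3
tool_pos: [0.426, 0.1483, 0.015]
tool_rot: [-0.312, 3.123, 0.0]
contact_force: [-0.4, -0.9, 5.8]
opening: 0.0471
grip_force: 63.3
```

>>> jog_arm:
  steps:
    - {"delta_rot": [0, 0, 0], "linear": [0, 0, -0.01], "grip": 0.035}
    - {"delta_rot": [0, 0, 0], "linear": [0, 0, -0.03], "grip": 0.035}
    - {"delta_rot": [0, 0, 6.7], "linear": [0, 0, -0.035], "grip": 0.035}
    - {"delta_rot": [0, 0, 6.7], "linear": [0, 0, -0.035], "grip": 0.035}
    - {"delta_rot": [0, 0, 6.8], "linear": [0, 0, -0.025], "grip": 0.035}

```text
t: 10.8
tool_pos: [0.4241, 0.1481, 0.1502]
tool_rot: [0.248, 3.131, 0.001]
contact_force: [1.1, -0.7, -3.7]
opening: 0.047
grip_force: 63.2
```

>>> jog_arm:
  steps:
    - {"delta_rot": [0, 0, 0], "linear": [-0.013, -0.016, 0], "grip": 0.035}
    - {"delta_rot": [0, 0, 0], "linear": [-0.025, -0.031, 0], "grip": 0.035}
    - {"delta_rot": [0, 0, 0], "linear": [-0.026, -0.033, 0], "grip": 0.035}
    - {"delta_rot": [0, 0, 0], "linear": [-0.026, -0.033, 0], "grip": 0.035}
    - {"delta_rot": [0, 0, 0], "linear": [-0.026, -0.033, 0], "grip": 0.035}
    - {"delta_rot": [0, 0, 0], "linear": [-0.026, -0.033, 0], "grip": 0.035}
    - {"delta_rot": [0, 0, 0], "linear": [-0.026, -0.033, 0], "grip": 0.035}
    - {"delta_rot": [0, 0, 0], "linear": [-0.026, -0.033, 0], "grip": 0.035}
    - {"delta_rot": [0, 0, 0], "linear": [-0.013, -0.019, 0], "grip": 0.035}
    - {"delta_rot": [0, 0, 0], "linear": [0, 0, 0.01], "grip": 0.035}

```text
t: 11.8
tool_pos: [0.5899, -0.1474, 0.1391]
tool_rot: [0.245, 3.13, -0.002]
contact_force: [1.2, 0.0, -4.0]
opening: 0.047
grip_force: 63.3
```

>>> jog_arm:
  steps:
    - {"delta_rot": [0, 0, 0], "linear": [0, 0, 0.03], "grip": 0.035}
    - {"delta_rot": [0, 0, 0], "linear": [0, 0, 0.03], "grip": 0.035}
    - {"delta_rot": [0, 0, 0], "linear": [0, 0, 0.015], "grip": 0.035}
    - {"delta_rot": [0, 0, 0], "linear": [0, 0, 0], "grip": 0.035}
    - {"delta_rot": [0, 0, 0], "linear": [0, 0, 0], "grip": 0.035}
    - {"delta_rot": [0, 0, 0], "linear": [0, 0, 0], "grip": 0.035}

```text
t: 12.4
tool_pos: [0.59, -0.1447, 0.0655]
tool_rot: [0.24, 3.129, -0.001]
contact_force: [0.1, 0.8, -3.4]
opening: 0.0468
grip_force: 63.1
```

```bash
python3 -c "
from pads import *
o,i,C=pads();i=i.copy();i[:,:195]=0;i[:,315:]=0
held(i,C,o,20,35,100,80,o['tool_pos'][2]+.029)
to(o,[.590,-.1442],81.2,.0245)"
```

```text
12.4 [ 0.59   -0.1447  0.0655] 81.23897162570293 [-0.001 -0.006 -0.007 -0.002 -0.     0.   ]
w 5769 [253.1128 270.7967] [ 647.6 -153.7] [78.9 74.1] 81.22
2706 [253.8359 222.8799] [ 564.1 -140.6] [48.5 12.6] 80.62
1716 [253.0967 316.169 ] [ 613.9 -148.6] [48.5 12.3] 81.24
shift now [0.0002 0.0005 0.041 ] rz 0.04 shift after turn [0.0002 0.0005 0.041 ]
```

>>> jog_arm:
  steps:
    - {"delta_rot": [0, 0, 0], "linear": [-0.0005, 0.0005, 0.02], "grip": 0.035}
    - {"delta_rot": [0, 0, 0], "linear": [0, 0, 0.012], "grip": 0.035}
    - {"delta_rot": [0, 0, 0], "linear": [0, 0, 0.005], "grip": 0.035}
    - {"delta_rot": [0, 0, 0], "linear": [0, 0, 0], "grip": 0.035}
    - {"delta_rot": [0, 0, 0], "linear": [0, 0, 0], "grip": 0.035}
    - {"delta_rot": [0, 0, 0], "linear": [0, 0, 0.0015], "grip": 0.035}
    - {"delta_rot": [0, 0, 0], "linear": [0, 0, 0.0015], "grip": 0.035}
    - {"delta_rot": [0, 0, 0], "linear": [0, 0, 0.001], "grip": 0.035}
    - {"delta_rot": [0, 0, 0], "linear": [0, 0, 0], "grip": 0.035}
    - {"delta_rot": [0, 0, 0], "linear": [0, 0, 0], "grip": 0.035}

```text
t: 13.45
tool_pos: [0.5899, -0.1443, 0.0241]
tool_rot: [0.24, 3.131, -0.001]
contact_force: [-4.2, 0.2, 5.7]
opening: 0.0474
grip_force: 64.3
```

>>> jog_arm:
  steps:
    - {"delta_rot": [0, 0, 0], "linear": [0, 0, 0], "grip": 0.06}
    - {"delta_rot": [0, 0, 0], "linear": [0, 0, 0], "grip": 0.07}
    - {"delta_rot": [0, 0, 0], "linear": [0, 0, 0], "grip": 0.075}
    - {"delta_rot": [0, 0, 0], "linear": [0, 0, 0], "grip": 0.08}
    - {"delta_rot": [0, 0, 0], "linear": [0, 0, -0.01], "grip": 0.085}
    - {"delta_rot": [0, 0, 0], "linear": [0, 0, -0.03], "grip": 0.085}
    - {"delta_rot": [0, 0, 0], "linear": [0, 0, -0.04], "grip": 0.085}
    - {"delta_rot": [0, 0, 0], "linear": [0, 0, -0.04], "grip": 0.085}
    - {"delta_rot": [0, 0, 0], "linear": [0, 0, -0.02], "grip": 0.085}
    - {"delta_rot": [0, 0, 0], "linear": [0, 0, 0], "grip": 0.085}

```text
t: 14.45
tool_pos: [0.592, -0.145, 0.1682]
tool_rot: [0.24, 3.123, -0.004]
contact_force: [0.1, -0.3, 0.6]
opening: 0.085
grip_force: 0.0
```

>>> jog_arm:
  steps:
    - {"delta_rot": [0, 0, 0], "linear": [0, 0, 0], "grip": 0.085}
    - {"delta_rot": [0, 0, 0], "linear": [0, 0, 0], "grip": 0.085}

```text
t: 14.65
tool_pos: [0.5881, -0.1436, 0.1603]
tool_rot: [-0.24, -3.129, -0.001]
contact_force: [0.5, -0.7, -0.3]
opening: 0.0853
grip_force: 0.0
```

```bash
python3 -c "
from pads import *
o,i,C=pads();cv2.imwrite('pics/w5.png',i[...,::-1])
i=i.copy();i[270:]=0
held(i,C,o,20,35,100,80,.053)
for A,c,b in blobs(hsv(i,-5,14,100,40),100):print(A,c,ray(C,c,.018))
print(o['q'])"
```

```text
14.65 [ 0.5881 -0.1436  0.1603] 81.22312226380302 [-0.001  0.009  0.009 -0.001  0.001 -0.001]
b 1356 [253.0177 172.7227] [ 589.9 -144.5] [76.5 75. ] 81.17
680 [252.9103 164.4471] [ 564.1 -140.4] [51.5 12.1] 81.17
527 [253.2638 215.5085] [ 613.8 -148.5] [51.3 11.5] 81.17
1375 [83.1564 17.6916] [[ 0.4149 -0.272 ]]
2040 [231.976   29.6725] [[ 0.4449 -0.1412]]
506 [488.6443 164.749 ] [[0.6093 0.1021]]
550 [483.1636 215.8655] [[0.6675 0.1017]]
[-0.3624  0.0619  1.7242 -0.      1.3588 -1.78  ]
```

View pics/w5.png

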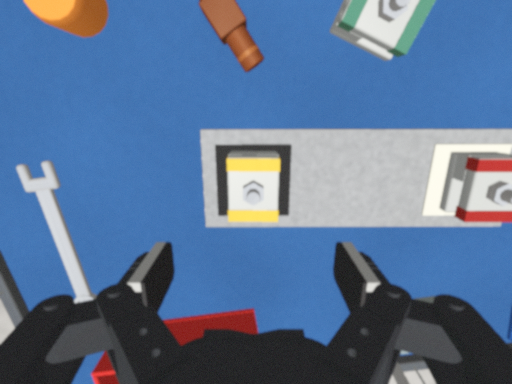

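Wrist view: the yellow clamp is square on the black pad at (253,190), about 1 mm from its centre. The red clamp is on the white pad at right. The pin is at (232,30), the cap at top left. Next I'll turn the wrist and go to the pin.

>>> jog_arm:
  steps:
    - {"delta_rot": [0, 0, 8.5], "linear": [0, 0, 0], "grip": 0.085}
    - {"delta_rot": [0, 0, 8.5], "linear": [0, 0, 0], "grip": 0.085}
    - {"delta_rot": [0, 0, 8.5], "linear": [0, 0, 0], "grip": 0.085}
    - {"delta_rot": [0, 0, 8.5], "linear": [0, 0, 0], "grip": 0.085}
    - {"delta_rot": [0, 0, 8.5], "linear": [0, 0, 0], "grip": 0.085}
    - {"delta_rot": [0, 0, 8.5], "linear": [0, 0, 0], "grip": 0.085}
    - {"delta_rot": [0, 0, 8.5], "linear": [0, 0, 0], "grip": 0.085}
    - {"delta_rot": [0, 0, 8.5], "linear": [0, 0, 0], "grip": 0.085}
    - {"delta_rot": [0, 0, 8.5], "linear": [0, 0, 0], "grip": 0.085}

```text
t: 15.6
tool_pos: [0.5883, -0.1437, 0.1602]
tool_rot: [-2.133, -2.302, 0.002]
contact_force: [0.7, -0.5, -0.4]
opening: 0.0852
grip_force: 0.0
```

>>> jog_arm:
  steps:
    - {"delta_rot": [0, 0, 8.5], "linear": [0, 0, 0], "grip": 0.085}
    - {"delta_rot": [0, 0, 8.5], "linear": [0, 0, 0], "grip": 0.085}
    - {"delta_rot": [0, 0, 8.5], "linear": [0, 0, 0], "grip": 0.085}
    - {"delta_rot": [0, 0, 8.5], "linear": [0, 0, 0], "grip": 0.085}
    - {"delta_rot": [0, 0, 8.5], "linear": [0, 0, 0], "grip": 0.085}
    - {"delta_rot": [0, 0, 8.5], "linear": [0, 0, 0], "grip": 0.085}
    - {"delta_rot": [0, 0, 8.5], "linear": [0, 0, 0], "grip": 0.085}
    - {"delta_rot": [0, 0, 8.5], "linear": [0, 0, 0], "grip": 0.085}
    - {"delta_rot": [0, 0, 2], "linear": [0, 0, 0], "grip": 0.085}

```text
t: 16.5
tool_pos: [0.5883, -0.1437, 0.1602]
tool_rot: [-3.068, -0.667, 0.005]
contact_force: [0.7, -0.6, -0.8]
opening: 0.085
grip_force: 0.0
```

>>> jog_arm:
  steps:
    - {"delta_rot": [0, 0, 0], "linear": [-0.036, -0.016, 0], "grip": 0.085}
    - {"delta_rot": [0, 0, 0], "linear": [-0.036, -0.016, 0], "grip": 0.085}
    - {"delta_rot": [0, 0, 0], "linear": [-0.036, -0.016, 0], "grip": 0.085}
    - {"delta_rot": [0, 0, 0], "linear": [-0.036, -0.016, 0.005], "grip": 0.085}
    - {"delta_rot": [0, 0, 0], "linear": [0, 0, 0], "grip": 0.085}
    - {"delta_rot": [0, 0, 0], "linear": [0, 0, 0], "grip": 0.085}
    - {"delta_rot": [0, 0, 0], "linear": [0, 0, 0], "grip": 0.085}

```text
t: 17.2
tool_pos: [0.4323, -0.1462, 0.1573]
tool_rot: [-3.069, -0.673, -0.0]
contact_force: [0.2, 0.4, 1.4]
opening: 0.0852
grip_force: 0.0
```

```bash
cat > pin.py <<'E'
from pads import *
def pin(name,z,rows=270,sub=None):
    o,i,C=pads();cv2.imwrite(f'pics/{name}.png',i[...,::-1]);i=i.copy();i[rows:]=0
    for A,c,b in blobs(hsv(i,0,14,90,30,255,190),400):
        ys,xs=np.where(b);uv=np.c_[xs,ys].astype(np.float32)
        (cx,cy),(w,h),an=cv2.minAreaRect(uv);Q=ray(C,uv,z)
        box=ray(C,cv2.boxPoints(((cx,cy),(w,h),an)),z)
        r=cv2.minAreaRect((Q*1000).astype(np.float32))
        u,s,vt=np.linalg.svd(Q-Q.mean(0),full_matrices=False)
        print(A,c,'mean',Q.mean(0)*1e3,'rect',np.round(r[0],1),np.round(r[1],1),round(r[2],2),'axis',np.degrees(np.arctan2(vt[0,1],vt[0,0])))
    return o,i,C
E
python3 -c "
from pin import *
o,i,C=pin('w6',.018);print(o['q'])"
```

```text
17.2 [ 0.4323 -0.1462  0.1573] -65.26889529258943 [ 0.006  0.014 -0.021 -0.001  0.003 -0.002]
b 1604 [313.1222  41.8685] [ 590.1 -144.4] [76.3 76.7] 81.35
1770 [253.5169 180.5328] mean [ 432.7092 -146.6005] rect [ 430.9 -147.2] [101.7  26.6] 25.47 axis -154.3384130790963
680 [338.2294 242.4559] mean [ 407.3256 -263.6826] rect [ 405.2 -267.7] [41.1 50.3] 64.88 axis 170.24109243926577
[-0.4896 -0.3133  2.0701  0.0001  1.3847  0.6495]
```

View pics/w6.png

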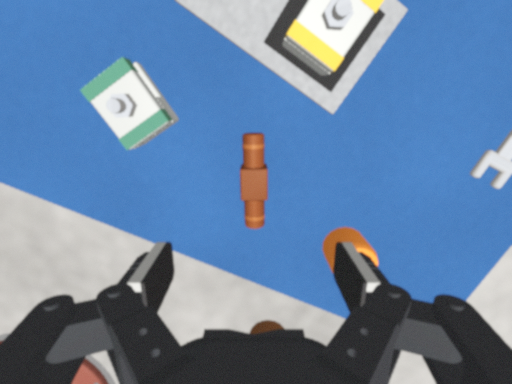

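Wrist view: the pin stands upright in the image, collar at (254,183), midway between the fingers. The orange cap is at (348,245), the green clamp at (125,105), both clear of the fingers.

>>> jog_arm:
  steps:
    - {"delta_rot": [0, 0, -0.8], "linear": [-0.001, 0, 0.02], "grip": 0.085}
    - {"delta_rot": [0, 0, 0], "linear": [0, 0, 0.035], "grip": 0.075}
    - {"delta_rot": [0, 0, 0], "linear": [0, 0, 0.035], "grip": 0.065}
    - {"delta_rot": [0, 0, 0], "linear": [0, 0, 0.03], "grip": 0.06}
    - {"delta_rot": [0, 0, 0], "linear": [0, 0, 0.02], "grip": 0.06}
    - {"delta_rot": [0, 0, 0], "linear": [0, 0, 0.01], "grip": 0.06}
    - {"delta_rot": [0, 0, 0], "linear": [0, 0, 0], "grip": 0.06}
    - {"delta_rot": [0, 0, 0], "linear": [0, 0, 0], "grip": 0.06}

```text
t: 18.05
tool_pos: [0.4319, -0.147, 0.0083]
tool_rot: [3.063, 0.694, 0.002]
contact_force: [-0.1, -0.5, 0.7]
opening: 0.06
grip_force: 0.0
```

>>> jog_arm:
  steps:
    - {"delta_rot": [0, 0, 0], "linear": [0, 0, 0], "grip": 0.018}
    - {"delta_rot": [0, 0, 0], "linear": [0, 0, 0], "grip": 0.018}
    - {"delta_rot": [0, 0, 0], "linear": [0, 0, 0], "grip": 0.018}
    - {"delta_rot": [0, 0, 0], "linear": [0, 0, 0], "grip": 0.018}
    - {"delta_rot": [0, 0, 0], "linear": [0, 0, 0], "grip": 0.018}
    - {"delta_rot": [0, 0, 0], "linear": [0, 0, 0], "grip": 0.018}
    - {"delta_rot": [0, 0, 0], "linear": [0, 0, 0], "grip": 0.018}

```text
t: 18.75
tool_pos: [0.4319, -0.147, 0.0088]
tool_rot: [3.063, 0.694, 0.003]
contact_force: [-1.6, 0.9, 7.1]
opening: 0.0271
grip_force: 60.5
```

>>> jog_arm:
  steps:
    - {"delta_rot": [0, 0, 0], "linear": [0, 0, -0.01], "grip": 0.018}
    - {"delta_rot": [0, 0, 0], "linear": [0, 0, -0.03], "grip": 0.018}
    - {"delta_rot": [0, 0, -4], "linear": [0, 0, -0.035], "grip": 0.018}
    - {"delta_rot": [0, 0, -7.5], "linear": [0, 0, -0.035], "grip": 0.018}
    - {"delta_rot": [0, 0, -8], "linear": [0, 0, -0.03], "grip": 0.018}
    - {"delta_rot": [0, 0, -8], "linear": [0, 0, 0], "grip": 0.018}
    - {"delta_rot": [0, 0, -8], "linear": [0, 0, 0], "grip": 0.018}
    - {"delta_rot": [0, 0, -8], "linear": [0, 0, 0], "grip": 0.018}
    - {"delta_rot": [0, 0, -8], "linear": [0, 0, 0], "grip": 0.018}
    - {"delta_rot": [0, 0, -4.2], "linear": [0, 0, 0], "grip": 0.018}

```text
t: 19.75
tool_pos: [0.4299, -0.1461, 0.1467]
tool_rot: [-2.38, -2.049, 0.001]
contact_force: [0.2, -0.0, -2.8]
opening: 0.0268
grip_force: 59.7
```

>>> jog_arm:
  steps:
    - {"delta_rot": [0, 0, 0], "linear": [0.011, 0.012, 0], "grip": 0.018}
    - {"delta_rot": [0, 0, 0], "linear": [0.024, 0.026, 0], "grip": 0.018}
    - {"delta_rot": [0, 0, 0], "linear": [0.024, 0.026, 0], "grip": 0.018}
    - {"delta_rot": [0, 0, 0], "linear": [0.024, 0.026, 0], "grip": 0.018}
    - {"delta_rot": [0, 0, 0], "linear": [0.024, 0.026, 0], "grip": 0.018}
    - {"delta_rot": [0, 0, 0], "linear": [0.024, 0.026, 0], "grip": 0.018}
    - {"delta_rot": [0, 0, 0], "linear": [0.011, 0.013, 0], "grip": 0.018}
    - {"delta_rot": [0, 0, 0], "linear": [0, 0, 0.01], "grip": 0.018}
    - {"delta_rot": [0, 0, 0], "linear": [0, 0, 0.03], "grip": 0.018}
    - {"delta_rot": [0, 0, 0], "linear": [0, 0, 0.03], "grip": 0.018}

```text
t: 20.75
tool_pos: [0.6048, -0.0302, 0.0764]
tool_rot: [2.385, 2.045, -0.001]
contact_force: [-0.3, 0.2, -2.9]
opening: 0.0272
grip_force: 60.2
```

>>> jog_arm:
  steps:
    - {"delta_rot": [0, 0, 0], "linear": [0, 0, 0.015], "grip": 0.018}
    - {"delta_rot": [0, 0, 0], "linear": [0, 0, 0], "grip": 0.018}
    - {"delta_rot": [0, 0, 0], "linear": [0, 0, 0], "grip": 0.018}
    - {"delta_rot": [0, 0, 0], "linear": [0, 0, 0], "grip": 0.018}
    - {"delta_rot": [0, 0, 0], "linear": [0, 0, 0], "grip": 0.018}

```text
t: 21.25
tool_pos: [0.6069, -0.0302, 0.0644]
tool_rot: [2.383, 2.043, 0.003]
contact_force: [-0.1, 0.3, -3.2]
opening: 0.027
grip_force: 59.9
```

```bash
python3 -c "
from pin import *
o,i,C=pin('w7',ctrl.get_obs()['tool_pos'][2]-.0088+.018,384)
print(o['tool_rot'],o['opening']);to(o,[.607,-.0308],-8.8,.0148)
cv2.imwrite('pics/w7.png',i[100:,:,::-1])"
```

```text
21.25 [ 0.6069 -0.0302  0.0644] -8.784666125604701 [ 0.001  0.003  0.004 -0.001 -0.001 -0.001]
1593 [201.28    40.4149] mean [600.8815  74.9204] rect [601.   75.1] [30.3 10.4] 82.89 axis -97.94429908603799
1504 [303.1642  40.8278] mean [644.2859  68.0518] rect [644.3  68.4] [30.2  9.8] 80.45 axis -99.94703449208106
7957 [253.3129 246.9329] mean [607.5277 -28.3257] rect [606.8 -32.4] [107.4  31.6] 82.17 axis -98.80901872653739
2025 [488.0731 342.4672] mean [ 739.8539 -114.012 ] rect [ 744.5 -112.8] [29.2 62.7] 44.64 axis 131.75973757569182
[2.383  2.043  0.0034] 0.026988374242665657
shift now [-0.0006 -0.      0.0496] rz 0.02 shift after turn [-0.0006 -0.      0.0496]
```

View pics/w7.png

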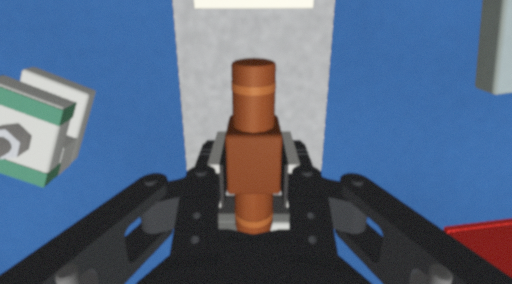

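Wrist crop: the pin is held along the board, collar at (253,155) in the crop, white pad above. Its axis is 81.2°, as wanted. I'll lower it.

>>> jog_arm:
  steps:
    - {"delta_rot": [0, 0, 0], "linear": [-0.0016, 0, 0.02], "grip": 0.018}
    - {"delta_rot": [0, 0, 0], "linear": [0, 0, 0.018], "grip": 0.018}
    - {"delta_rot": [0, 0, 0], "linear": [0, 0, 0.008], "grip": 0.018}
    - {"delta_rot": [0, 0, 0], "linear": [0, 0, 0], "grip": 0.018}
    - {"delta_rot": [0, 0, 0], "linear": [0, 0, 0], "grip": 0.018}
    - {"delta_rot": [0, 0, 0], "linear": [0, 0, 0.0015], "grip": 0.018}
    - {"delta_rot": [0, 0, 0], "linear": [0, 0, 0.0015], "grip": 0.018}
    - {"delta_rot": [0, 0, 0], "linear": [0, 0, 0.001], "grip": 0.018}
    - {"delta_rot": [0, 0, 0], "linear": [0, 0, 0], "grip": 0.018}
    - {"delta_rot": [0, 0, 0], "linear": [0, 0, 0], "grip": 0.018}

```text
t: 22.3
tool_pos: [0.6062, -0.0315, 0.0148]
tool_rot: [2.384, 2.045, 0.001]
contact_force: [-4.8, -0.5, 8.7]
opening: 0.0272
grip_force: 61.6
```

>>> jog_arm:
  steps:
    - {"delta_rot": [0, 0, 0], "linear": [0, 0, 0], "grip": 0.035}
    - {"delta_rot": [0, 0, 0], "linear": [0, 0, 0], "grip": 0.045}
    - {"delta_rot": [0, 0, 0], "linear": [0, 0, 0], "grip": 0.055}
    - {"delta_rot": [0, 0, 0], "linear": [0, 0, 0], "grip": 0.06}
    - {"delta_rot": [0, 0, 0], "linear": [0, 0, -0.01], "grip": 0.06}
    - {"delta_rot": [0, 0, 0], "linear": [0, 0, -0.03], "grip": 0.07}
    - {"delta_rot": [0, 0, 0], "linear": [0, 0, -0.04], "grip": 0.085}
    - {"delta_rot": [0, 0, 0], "linear": [0, 0, -0.04], "grip": 0.085}
    - {"delta_rot": [0, 0, 0], "linear": [0, 0, -0.035], "grip": 0.085}
    - {"delta_rot": [0, 0, 0], "linear": [0, 0, 0], "grip": 0.085}

```text
t: 23.3
tool_pos: [0.6093, -0.032, 0.1757]
tool_rot: [2.377, 2.039, 0.013]
contact_force: [1.4, -0.3, 0.2]
opening: 0.0853
grip_force: 0.0
```

>>> jog_arm:
  steps:
    - {"delta_rot": [0, 0, 0], "linear": [0, 0, 0], "grip": 0.085}
    - {"delta_rot": [0, 0, 0], "linear": [0, 0, 0], "grip": 0.085}

```text
t: 23.5
tool_pos: [0.6045, -0.0313, 0.166]
tool_rot: [-2.384, -2.044, 0.002]
contact_force: [-0.2, -0.0, 0.5]
opening: 0.085
grip_force: 0.0
```

```bash
python3 -c "
from pin import *
o,i,C=pin('w8',.024)
t,d=ctrl.get_image('top');CT=cam('top');cv2.imwrite('pics/t8.png',cv2.resize(t[90:300,130:400,::-1],None,fx=2.5,fy=2.5));np.savez('pics/t8.npz',i=t)
cv2.imwrite('pics/w8.png',cv2.resize(i[80:280,130:380,::-1],None,fx=2,fy=2))
m=hsv(t,8,20,140,150);
for A,c,b in blobs(m,30):
    print(A,c,ray(CT,c,.05))"
```

```text
23.5 [ 0.6045 -0.0313  0.166 ] -8.775788111931831 [-0.001  0.013  0.017 -0.001  0.002  0.002]
1921 [255.4492 178.3696] mean [606.9724 -30.3227] rect [606.8 -32.9] [101.3  26.9] 80.53 axis -98.72655963251573
856 [450.3727 264.59  ] mean [ 817.0263 -167.6591] rect [ 812.7 -164.2] [ 17.3 117.1] 81.24 axis 173.33900289024777
522 [261.41     8.6513] [[ 1.0341 -0.0366]]
217 [349.788  212.9493] [[ 0.3995 -0.2742]]
```

View pics/w8.png

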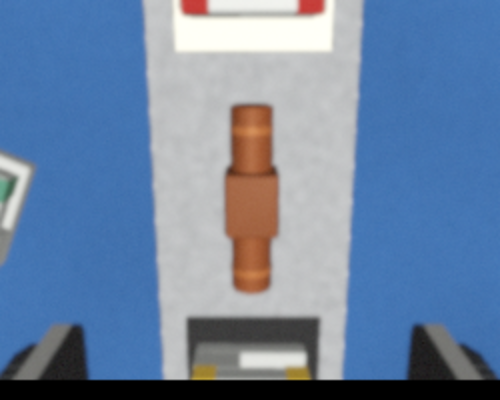

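The crop shows the pin lying along the board midway between the pads, collar at (252,203). Allowing for the oblique view, it is centred within about 1 mm at 81.3°. Now to the orange cap. The candidates were orange (350,213), brown (345,271) and purple (373,281) in the top view, and I choose orange.

>>> jog_arm:
  steps:
    - {"delta_rot": [0, 0, 0], "linear": [-0.03, -0.0184, 0], "grip": 0.085}
    - {"delta_rot": [0, 0, 0], "linear": [-0.03, -0.0184, 0], "grip": 0.085}
    - {"delta_rot": [0, 0, 0], "linear": [-0.03, -0.0184, 0], "grip": 0.085}
    - {"delta_rot": [0, 0, 0], "linear": [-0.03, -0.0184, 0], "grip": 0.085}
    - {"delta_rot": [0, 0, 0], "linear": [-0.03, -0.0184, 0], "grip": 0.085}
    - {"delta_rot": [0, 0, 0], "linear": [-0.03, -0.0184, 0], "grip": 0.085}
    - {"delta_rot": [0, 0, 0], "linear": [-0.03, -0.0184, 0], "grip": 0.085}
    - {"delta_rot": [0, 0, 0], "linear": [-0.03, -0.0184, 0], "grip": 0.085}
    - {"delta_rot": [0, 0, 0], "linear": [-0.03, -0.0184, 0], "grip": 0.085}
    - {"delta_rot": [0, 0, 0], "linear": [0, 0, 0], "grip": 0.085}

```text
t: 24.6
tool_pos: [0.398, -0.2748, 0.1659]
tool_rot: [-2.388, -2.038, 0.002]
contact_force: [0.5, 0.3, -0.2]
opening: 0.0851
grip_force: 0.0
```

>>> jog_arm:
  steps:
    - {"delta_rot": [0, 0, 0], "linear": [0, 0, 0], "grip": 0.085}
    - {"delta_rot": [0, 0, 0], "linear": [0, 0, 0], "grip": 0.085}
    - {"delta_rot": [0, 0, 0], "linear": [0, 0, 0], "grip": 0.085}

```text
t: 24.9
tool_pos: [0.401, -0.2721, 0.1669]
tool_rot: [-2.383, -2.046, -0.0]
contact_force: [0.4, 0.4, -0.5]
opening: 0.0852
grip_force: 0.0
```

```bash
python3 -c "
from h import *
o=ctrl.get_obs();i,d=ctrl.get_image('wrist');C=cam('wrist',o);print(o['t'],o['tool_pos'],psi(o))
a=cv2.cvtColor(i,cv2.COLOR_RGB2HSV)
for A,c,b in blobs(hsv(i,8,22,140,100),300):
    ys,xs=np.where(b);print(A,c,xs.min(),xs.max(),ys.min(),ys.max())
    K,R,t=C;z=d[b];X=t+((np.c_[xs,ys,np.ones(len(xs))]@np.linalg.inv(K).T)*z[:,None])@R.T
    top=X[X[:,2]>np.percentile(X[:,2],80)-.004];print('z pct',np.percentile(X[:,2],[5,50,95]));
    Tp=top[:,:2].astype(np.float32);print('circle',cv2.minEnclosingCircle(Tp),Tp.mean(0),len(Tp))
print(proj(C,[.4,-.272,.05]))
cv2.imwrite('pics/w9.png',cv2.resize(i[80:330,130:380,::-1],None,fx=2,fy=2))"
```

```text
24.9 [ 0.401  -0.2721  0.1669] -8.682237051966922
1880 [254.6255 186.5016] 232 278 161 211
z pct [0.0292 0.0503 0.0516]
circle ((0.40706855058670044, -0.24694225192070007), 0.051054228097200394) [ 0.4021 -0.2755] 1553
1726 [ 98.2074 190.1072] 73 130 168 211
z pct [0.0374 0.0463 0.0475]
circle ((0.31810152530670166, -0.22860164940357208), 0.10031463950872421) [ 0.2451 -0.2534] 1458
[[251.9597 187.0993]]
```

View pics/w9.png

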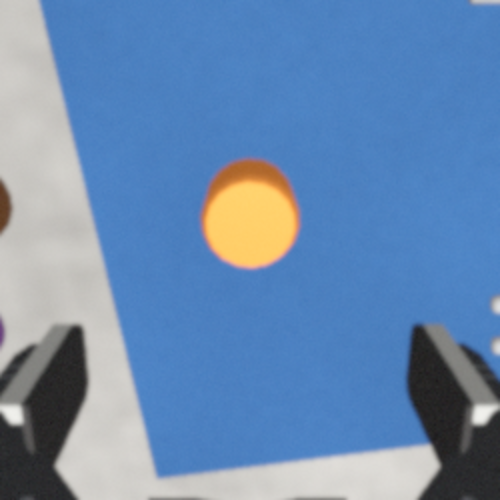

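The crop shows the cap's orange top disc at (251,224), alone on the blue floor. Brown and purple only show at the left edge, so the choice is confirmed. I'll grip it gently and high on its wall.

>>> jog_arm:
  steps:
    - {"delta_rot": [0, 0, 0], "linear": [-0.0055, 0.002, 0.02], "grip": 0.085}
    - {"delta_rot": [0, 0, 0], "linear": [0, 0, 0.035], "grip": 0.085}
    - {"delta_rot": [0, 0, 0], "linear": [0, 0, 0.035], "grip": 0.085}
    - {"delta_rot": [0, 0, 0], "linear": [0, 0, 0.03], "grip": 0.085}
    - {"delta_rot": [0, 0, 0], "linear": [0, 0, 0.02], "grip": 0.085}
    - {"delta_rot": [0, 0, 0], "linear": [0, 0, 0.009], "grip": 0.085}
    - {"delta_rot": [0, 0, 0], "linear": [0, 0, 0], "grip": 0.07}
    - {"delta_rot": [0, 0, 0], "linear": [0, 0, 0], "grip": 0.06}
    - {"delta_rot": [0, 0, 0], "linear": [0, 0, 0], "grip": 0.045}
    - {"delta_rot": [0, 0, 0], "linear": [0, 0, 0], "grip": 0.045}
  newtons: 25

```text
t: 25.95
tool_pos: [0.4029, -0.2798, 0.0202]
tool_rot: [2.382, 2.043, 0.001]
contact_force: [0.3, 1.2, 3.2]
opening: 0.0483
grip_force: 26.4
```

>>> jog_arm:
  steps:
    - {"delta_rot": [0, 0, 0], "linear": [0, 0, 0], "grip": 0.045}
    - {"delta_rot": [0, 0, 0], "linear": [0, 0, 0], "grip": 0.045}
    - {"delta_rot": [0, 0, 0], "linear": [0, 0, 0], "grip": 0.045}
    - {"delta_rot": [0, 0, 0], "linear": [0, 0, 0], "grip": 0.045}

```text
t: 26.35
tool_pos: [0.4029, -0.2798, 0.0202]
tool_rot: [2.382, 2.043, 0.001]
contact_force: [0.6, 0.3, 7.1]
opening: 0.0483
grip_force: 26.6
```

>>> jog_arm:
  steps:
    - {"delta_rot": [0, 0, 0], "linear": [0, 0, -0.01], "grip": 0.045}
    - {"delta_rot": [0, 0, 0], "linear": [0, 0, -0.03], "grip": 0.045}
    - {"delta_rot": [0, 0, 0], "linear": [0, 0, -0.04], "grip": 0.045}
    - {"delta_rot": [0, 0, 0], "linear": [0, 0, -0.04], "grip": 0.045}
    - {"delta_rot": [0, 0, 0], "linear": [0, 0, -0.03], "grip": 0.045}
    - {"delta_rot": [0, 0, 0], "linear": [0.018, 0.0075, -0.01], "grip": 0.045}
    - {"delta_rot": [0, 0, 0], "linear": [0.036, 0.015, 0], "grip": 0.045}
    - {"delta_rot": [0, 0, 0], "linear": [0.036, 0.015, 0], "grip": 0.045}
    - {"delta_rot": [0, 0, 0], "linear": [0.036, 0.015, 0], "grip": 0.045}
    - {"delta_rot": [0, 0, 0], "linear": [0.036, 0.015, 0], "grip": 0.045}

```text
t: 27.35
tool_pos: [0.4933, -0.1275, 0.1787]
tool_rot: [2.385, 2.044, -0.0]
contact_force: [0.8, 0.0, -0.3]
opening: 0.0483
grip_force: 26.1
```

>>> jog_arm:
  steps:
    - {"delta_rot": [0, 0, 0], "linear": [0.036, 0.015, 0], "grip": 0.045}
    - {"delta_rot": [0, 0, 0], "linear": [0.036, 0.015, 0], "grip": 0.045}
    - {"delta_rot": [0, 0, 0], "linear": [0.036, 0.015, 0], "grip": 0.045}
    - {"delta_rot": [0, 0, 0], "linear": [0.036, 0.015, 0], "grip": 0.045}
    - {"delta_rot": [0, 0, 0], "linear": [0.036, 0.015, 0], "grip": 0.045}
    - {"delta_rot": [0, 0, 0], "linear": [0.036, 0.015, 0], "grip": 0.045}
    - {"delta_rot": [0, 0, 0], "linear": [0.014, 0.006, 0], "grip": 0.045}
    - {"delta_rot": [0, 0, 0], "linear": [0, 0, 0], "grip": 0.045}
    - {"delta_rot": [0, 0, 0], "linear": [0, 0, 0], "grip": 0.045}
    - {"delta_rot": [0, 0, 0], "linear": [0, 0, 0], "grip": 0.045}

```text
t: 28.35
tool_pos: [0.6224, 0.0825, 0.1783]
tool_rot: [2.386, 2.043, -0.001]
contact_force: [-0.5, -0.6, -0.3]
opening: 0.0483
grip_force: 26.1
```

```bash
python3 -c "
from pads import *
o,i,C=pads();print(o['opening'])
to(o,[.6247,.083],None,.0692)
held(i,C,o,-8,6,130,80,.053)
cv2.imwrite('pics/w10.png',i[60:360,100:410,::-1])"
```

```text
28.35 [0.6224 0.0825 0.1783] -8.84947637722226 [-0.005 -0.005 -0.     0.002 -0.003  0.002]
0.04834886727850605
shift now [0.0009 0.0022 0.1091] rz 0 shift after turn [0.0009 0.0022 0.1091]
401 [280.1895 180.1122] [649.6  80.8] [46.8  9.5] 81.21
389 [229.7018 178.7378] [600.1  89.7] [44.6  9.5] 81.47
293 [385.6314 374.2696] [ 746.6 -191.2] [20.5 53.1] 27.7
```

View pics/w10.png

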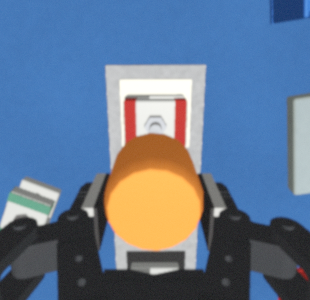

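```bash
python3 -c "
from h import *
o=ctrl.get_obs();i,d=ctrl.get_image('wrist');C=cam('wrist',o)
a=cv2.cvtColor(i,cv2.COLOR_RGB2HSV);print(a[267,254],a[205,254],a[220,254],a[235,254])
R=Ro.from_rotvec(o['tool_rot']).as_matrix()
m=hsv(i,8,25,130,0)
v=a[...,2]
for th in (200,215,225):
  for A,c,b in blobs(((m>0)&(v>th)).astype(np.uint8),1500):
    ys,xs=np.where(b);Q=ray(C,np.c_[xs,ys],o['tool_pos'][2]+.0298)
    T=(np.c_[Q,np.full(len(Q),o['tool_pos'][2])]-o['tool_pos'])@R
    print(th,A,c,'tool mm min',T.min(0)[:2]*1e3,'max',T.max(0)[:2]*1e3,'mean',T.mean(0)[:2]*1e3)
"
```

```text
[ 18 165 255] [ 13 187 166] [ 14 191 182] [ 19 158 255]
200 6306 [254.127 266.617] tool mm min [-20.04   -21.8874] max [25.7187 22.7305] mean [4.2298 0.691 ]
215 6030 [253.6619 267.9151] tool mm min [-20.04   -21.8031] max [24.2627 22.6755] mean [3.5494 0.4798]
225 5937 [253.6087 268.2636] tool mm min [-19.4429 -21.5012] max [24.2618 22.3416] mean [3.3665 0.4557]
```

>>> jog_arm:
  steps:
    - {"delta_rot": [0, 0, 0], "linear": [-0.002, 0.0018, 0.015], "grip": 0.045}
    - {"delta_rot": [0, 0, 0], "linear": [0, 0, 0.025], "grip": 0.045}
    - {"delta_rot": [0, 0, 0], "linear": [0, 0, 0.02], "grip": 0.045}
    - {"delta_rot": [0, 0, 0], "linear": [0, 0, 0.015], "grip": 0.045}
    - {"delta_rot": [0, 0, 0], "linear": [0, 0, 0.015], "grip": 0.045}
    - {"delta_rot": [0, 0, 0], "linear": [0, 0, 0.01], "grip": 0.045}
    - {"delta_rot": [0, 0, 0], "linear": [0, 0, 0.005], "grip": 0.045}
    - {"delta_rot": [0, 0, 0], "linear": [0, 0, 0], "grip": 0.045}
    - {"delta_rot": [0, 0, 0], "linear": [0, 0, 0], "grip": 0.045}
    - {"delta_rot": [0, 0, 0], "linear": [0, 0, 0], "grip": 0.045}

```text
t: 29.45
tool_pos: [0.6253, 0.0815, 0.0745]
tool_rot: [2.384, 2.044, 0.002]
contact_force: [-0.6, -0.5, -0.7]
opening: 0.0484
grip_force: 26.2
```

>>> jog_arm:
  steps:
    - {"delta_rot": [0, 0, 0], "linear": [0, -0.001, 0.002], "grip": 0.045}
    - {"delta_rot": [0, 0, 0], "linear": [0, 0, 0.0015], "grip": 0.045}
    - {"delta_rot": [0, 0, 0], "linear": [0, 0, 0.001], "grip": 0.045}
    - {"delta_rot": [0, 0, 0], "linear": [0, 0, 0.0005], "grip": 0.045}
    - {"delta_rot": [0, 0, 0], "linear": [0, 0, 0], "grip": 0.045}
    - {"delta_rot": [0, 0, 0], "linear": [0, 0, 0], "grip": 0.045}

```text
t: 30.05
tool_pos: [0.6236, 0.0817, 0.0692]
tool_rot: [-2.385, -2.045, 0.0]
contact_force: [-4.1, 0.2, 6.0]
opening: 0.0483
grip_force: 26.7
```

>>> jog_arm:
  steps:
    - {"delta_rot": [0, 0, 0], "linear": [0, 0, 0], "grip": 0.052}
    - {"delta_rot": [0, 0, 0], "linear": [0, 0, 0], "grip": 0.06}
    - {"delta_rot": [0, 0, 0], "linear": [0, 0, 0], "grip": 0.07}
    - {"delta_rot": [0, 0, 0], "linear": [0, 0, 0], "grip": 0.08}
    - {"delta_rot": [0, 0, 0], "linear": [0, 0, -0.005], "grip": 0.085}
    - {"delta_rot": [0, 0, 0], "linear": [0, 0, -0.02], "grip": 0.085}
    - {"delta_rot": [0, 0, 0], "linear": [0, 0, -0.035], "grip": 0.085}
    - {"delta_rot": [0, 0, 0], "linear": [0, 0, -0.04], "grip": 0.085}
    - {"delta_rot": [0, 0, 0], "linear": [0, 0, -0.04], "grip": 0.085}
    - {"delta_rot": [0, 0, 0], "linear": [0, 0, -0.02], "grip": 0.085}

```text
t: 31.05
tool_pos: [0.6253, 0.0817, 0.2339]
tool_rot: [2.381, 2.042, 0.009]
contact_force: [0.7, -0.0, -0.5]
opening: 0.085
grip_force: 0.0
```

>>> jog_arm:
  steps:
    - {"delta_rot": [0, 0, 0], "linear": [0, -0.02, 0], "grip": 0.085}
    - {"delta_rot": [0, 0, 0], "linear": [0, -0.04, 0], "grip": 0.085}
    - {"delta_rot": [0, 0, 0], "linear": [0, -0.04, 0], "grip": 0.085}
    - {"delta_rot": [0, 0, 0], "linear": [0, -0.04, 0], "grip": 0.085}
    - {"delta_rot": [0, 0, 0], "linear": [0, -0.04, 0], "grip": 0.085}
    - {"delta_rot": [0, 0, 0], "linear": [0, -0.02, 0], "grip": 0.085}
    - {"delta_rot": [0, 0, 0], "linear": [0, 0, 0], "grip": 0.085}
    - {"delta_rot": [0, 0, 0], "linear": [0, 0, 0], "grip": 0.085}
    - {"delta_rot": [0, 0, 0], "linear": [0, 0, 0], "grip": 0.085}

```text
t: 31.95
tool_pos: [0.4267, 0.112, 0.2287]
tool_rot: [2.385, 2.044, 0.001]
contact_force: [0.4, -0.4, 0.3]
opening: 0.085
grip_force: 0.0
```

```bash
python3 -c "
from h import *
o=ctrl.get_obs();print(o['t'],o['tool_pos'],o['contact_force'])
t,_=ctrl.get_image('top');s,_=ctrl.get_image('scene')
a=cv2.resize(t[100:260,80:390,::-1],(620,320));b=cv2.resize(s[130:290,130:440,::-1],(620,320))
cv2.imwrite('pics/end.png',cv2.resize(np.vstack([a,b]),(580,599)))
C=cam('top')
def pr(n,m,z,am):
  for A,c,bb in blobs(m,am):print(n,A,c,ray(C,c,z))
M=np.zeros(t.shape[:2],np.uint8);M[100:250,130:390]=255
pr('orange',hsv(t,8,20,140,150)&M,.1,30);pr('yel',hsv(t,20,35)&M,.053,6);pr('red',hsv(t,-8,6,150,100)&M,.053,10)
pr('grn',hsv(t,45,85,60)&M,.044,5);pr('pin',hsv(t,-5,15,120,40,255,170)&M,.024,60)"
```

```text
31.95 [0.4267 0.112  0.2287] [ 0.3762 -0.4356  0.3271]
orange 210 [221.6286 133.5476] [[0.6197 0.0825]]
yel 50 [302.1 139.9] [[ 0.6134 -0.1469]]
yel 59 [300.3051 157.    ] [[ 0.5625 -0.14  ]]
red 15 [225.2667 146.2667] [[0.5968 0.075 ]]
grn 43 [247.9767 191.2093] [[0.4662 0.0113]]
grn 55 [263.3091 200.7455] [[ 0.4382 -0.0319]]
pin 3621 [188.8854 193.5794] [[0.465  0.1817]]
pin 198 [261.5606 145.5354] [[ 0.6064 -0.0303]]
```

View pics/end.png

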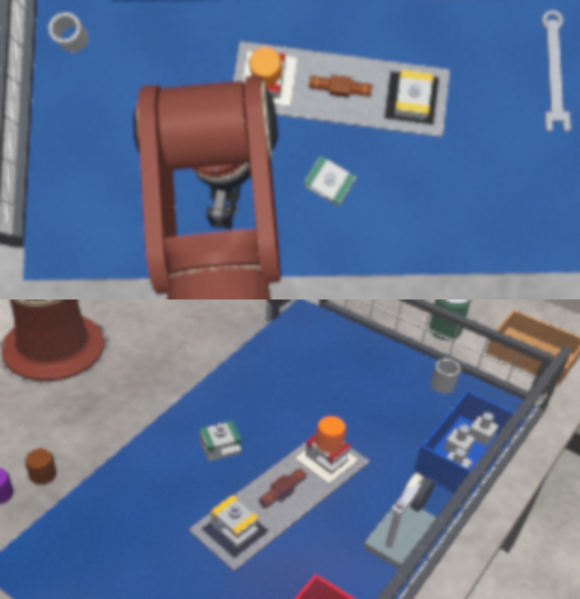

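The end view shows everything in place: the cap upright on the red clamp's bolt at (265,65), the pin midway at (340,86) and the yellow clamp on the black pad at (414,92). The green clamp, tube and spanner have not moved, and the gripper is clear of everything.

```bash
python3 -c "
from station import ctrl
print(ctrl.finish_job())"
```

```text
the job is handed in; nothing more can be done
None
```

The job is handed in at about 32 s on the robot's clock: red clamp on the white pad and yellow on the black, both square and within about 1 mm of centre, the pin midway between them along the board, and the orange cap placed last over the red (left) clamp's bolt.

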